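# Eject the gauged nipple, pack the fittings and shut the stock box

## Task

Press the gauge's ejector slide fully home to push the nipple out of its nest and let the slide spring back, then pack the nipple and every loose elbow and adaptor on the bench into the stock box so that they all lie below the rim and the lid can close, and finally shut the lid completely. Leave the tin, the tape roll and the ball valve where they are.

Things in the scene. Friction and masses are not known exactly. Their poses are not given: they have to be found in the camera images.
- box: Open grey plastic stock box, fixed to the bench; outside 168 (x) x 258 (y) x 55 mm high, walls and floor 4 mm, so inside 160 x 250 x 51 mm deep. Origin: centre of its underside; z up; the lid is hinged along the +x rim (the side away from the robot, give or take its yaw), so it is loaded from above with the lid standing open behind it.
- lid (a joint): Hinge of the box lid, rad: 0 = shut flat on the rim, 2.05 = the stop, leaning back past upright. It starts open (1.9 to 2.05). The hinge is stiff by friction (about 0.3 N m), so the lid stays where it is put; it can be pushed shut from behind or above. The lid is a flat clear plastic plate 168 x 258 x 6 mm, its underside in the rim plane when shut.
- lid_hinge (a point): Middle of the lid's hinge line, on the underside of the lid: box frame (84, 0, 55.5) mm.
- lid_handle (a point): Grip point of the black lid knob (28 mm wide, top 43 mm above the lid's outer face); on the lid's middle line, 138 mm from the hinge line, 35 mm off the outer face. With the lid open the knob is on the side away from the box.
- gauge: Aluminium checking gauge, fixed. Origin: underside of its base plate; +x is the direction in which the fitting is pushed out, z up. Plate 10 mm thick, x -100 to 130, y +-35 mm. Nest at x -12 to 40: side walls 42 mm apart inside, clear roof with underside 52 and top 56 mm above the bench. From x 40 to 130 the plate is an open flat landing, 10 mm above the bench.
- ejector (a joint): Travel of the gauge's ejector slide along gauge +x, m: 0 = out (rest), 0.060 = fully pressed against its stop. Spring-loaded: 1.8 N at the start of the stroke, 5.4 N at the end; springs back by itself when let go. Fully pressed, its nose pushes the nipple 6 mm clear of the nest, onto the landing.
- ejector_tab (a point): Top centre of the back face (the face to push on) of the ejector's black upright tab; moves with the slide. At rest in gauge frame (-90, 0, 73) mm. Tab 42 wide, 8 thick, reaching from 13 to 73 mm above the bench; the push is along gauge +x.
- nipple: Cream plastic nipple: threaded tube, diameter 30, length 56 mm along its x axis, with an octagonal collar 36 mm across flats and 18 mm wide in the middle; lies on a collar flat, does not roll. Origin: its centre. Starts in the gauge's nest, centre at gauge (17.5, 0, 28) mm, axis along gauge x. 35 g.
- elbow1: Cream plastic 90-degree elbow: two round arms, diameter 34, along its +x and +y axes, each reaching 52 mm from the origin, which is where the two centre lines meet. Starts lying flat on the bench (z axis up, origin 17 mm above it). 60 g. May be absent.
- elbow2: Cream plastic 90-degree elbow: two round arms, diameter 34, along its +x and +y axes, each reaching 52 mm from the origin, which is where the two centre lines meet. Starts lying flat on the bench (z axis up, origin 17 mm above it). 60 g. May be absent.
- adaptor1: Dark grey plastic adaptor: round threaded tube, diameter 32, 44 mm long along its z axis, with an octagonal collar, 38 mm across flats, round its lowest 16 mm. Origin: its centre, at half length. Starts standing on the collar (z up, origin 22 mm above the bench). 45 g. May be absent.
- adaptor2: Dark grey plastic adaptor: round threaded tube, diameter 32, 44 mm long along its z axis, with an octagonal collar, 38 mm across flats, round its lowest 16 mm. Origin: its centre, at half length. Starts standing on the collar (z up, origin 22 mm above the bench). 45 g. May be absent.
- adaptor3: Dark grey plastic adaptor: round threaded tube, diameter 32, 44 mm long along its z axis, with an octagonal collar, 38 mm across flats, round its lowest 16 mm. Origin: its centre, at half length. Starts standing on the collar (z up, origin 22 mm above the bench). 45 g. May be absent.
- tin: Bystander: upright blue tin, diameter 68, height 85 mm; origin at the centre of its underside.
- tape: Bystander: yellow tape roll lying flat, outer diameter 100, height 45 mm; origin at the centre of its underside.
- valve: Bystander: dark ball valve 85 mm long with a red lever handle on top, 61 mm high; origin at the centre of its underside.
Mind the look-alikes: they are no part of the job. What is shaped like the adaptor1 but green, orange or purple is not meant.

How it is judged:
By the outcome, as a careful person would: the job done as asked, in the order asked, and still so for the second after the job is handed in, with the robot touching nothing.
Of elbow1, elbow2, adaptor1, adaptor2, adaptor3 only 3 to 5 are there at a start; the rules pass over those that are not, and their reading is None.
At some moment in a run one of elbow1, elbow2, adaptor1, adaptor2, adaptor3 may be knocked a few centimetres aside while the robot is not near it.
Once in a run the grip may slacken for a moment while it holds something.
It also fails if it takes over 210 s, if anything falls off the work surface, if the arm or the gripper's body presses on something with over 40 N, if the wrist force passes 120 N, or if a joint passes its speed limit or range.

## Robot

A 7-joint arm with a two-finger parallel gripper is mounted at the origin on the work surface. World frame = base frame: x ahead of the robot, y to its left, z up, the work surface at z = 0. Lengths are in m, angles in rad, forces in N, time in s.
With the tool pointing down it reaches from about 0.425 to 0.925 m from the base axis. Payload 6.8 kg.
Tool frame: the origin (TCP) lies at the centre of the arm's flange, where the gripper is bolted on; the fingertips stand 182 mm ahead of it and the grasp point (between the pads) lies 163 mm ahead of it; z points along the fingers, y is the line along which they close (so a half turn about z gives the same grasp; the last joint's range is limited). The gripper opens to 88 mm and grips with 3 to 60 N. Pads are 20 mm wide; open, the fingers measure 115 mm over their backs; the gripper's body (75 mm by 178 mm) begins 61 mm behind the grasp point.
Start: joints at [1.118, 0.477, 0.022, 1.555, -0.011, 1.109, -0.083], TCP at [0.228, -0.635, 0.405] pointing down, gripper open.
Joint ranges: [-2.96, 2.96], [-0.34, 2.1], [-1.41, 1.46], [0.24, 2.44], [-1.37, 4.51], [0.17, 1.92], [-2.96, 2.96]. Speed limits (rad/s): [2.39, 2.39, 3.14, 3.14, 3.14, 3.14, 3.14].

## Interface

Orientations are given as a unit quaternion [w, x, y, z].
In Python, from rig import manip, cams, sign_off gives the robot as it stands. The module is installed in compiled form; this text tells all that it offers.
- The arm moves only by the tool servo_tool, never from a script. Its argument "series" is a list that holds one entry, the list of rows, each a list of 6 numbers: the shift along the tool's x, y, z in cm, then the turn, a rotation vector about the tool's x, y, z in rad. In form: [[[dx, dy, dz, ax, ay, az], ...]]. A call has 1 to 8 rows; each row shifts and turns the commanded pose from where the row before left it, along the tool's axes as they then stand; what a row does not reach is not made up. A row lasts 1/8 s, in which the tool goes at most 62.5 mm and 10.7 degrees, less where a joint would pass 70% of its speed; a pose out of reach is approached as far as the arm can. A call is refused whole if a number of a shift passes 6.25 or a number of a turn 0.188, either way. A call with a gripper value outside its range is refused whole. "grip" is the finger opening in cm, from 0 to 8.78, set as the call begins (left out, the last holds). The fingers move at their own pace and stop on an object; the grip force is fixed at half the most. Time passes only in rows, so rows that do not move let the fingers close. It gives the time, the measured TCP pose, the force, the opening and the grip force at its end, in the units of the state.
- manip.get_state(): the state, without advancing time (a new reading comes with each control period).
- cams.camera(name): name is "scene" or "top" or "wrist"; returns a dict with "image" (480x640x3 uint8, blue, green, red), "K" (3x3 intrinsics, pixels), "distortion" ([k1, k2, p1, p2, k3] as OpenCV has them; the pictures are not rectified), "T" (4x4, takes a point from camera to world coordinates). Camera axes: x right, y down, z forward; pixel columns grow to the right and rows downward; lengths in m; the calibration is good to about 2 mm. A picture is of the moment at which its call begins. There is no depth.
- sign_off(): hands the job in; it is judged then, once.
The state is a dict: "clock": time; "joint_pos": joint angles; "joint_velocities": joint speeds; "joint_efforts": joint torques, N m; "eef_pos": TCP position; "tcp_rot": TCP orientation; "ft_force": force on the tool from outside, world axes, zero at the start; "wrist_torque": the same for the moment, N m; "grip_width": opening from 0.0 (shut) to 1.0 (fully open); "gripper_force": force on a finger pad.
Only numpy, scipy, OpenCV 4.12 (cv2) and the standard library are available. Lean on these libraries where they do the work, as an engineer would, in place of code of your own. Each camera call takes 0.05 s, during which the arm holds its last target. There are 200 camera calls.

## Working session

There is one attempt and no reset: what is moved stays moved. The work goes in short steps, Python scripts to look and compute and a tool call to move; the robot and the scene stay as the last step left them, time stands still between calls to the robot, and variables do not carry over. Pictures are saved under pics/ and viewed, at most 14 in all, crops included, and the job is handed in when it is done.

Besides the shell and the picture viewer there is one more tool, called after ">>>" as name(argument=value, ...) on one line, values as JSON. servo_tool: Moves the arm, as the interface text tells. Its arguments: {"type":"object","properties":{"series":{"type":"array"},"grip":{"type":"number"}},"required":["series"]}

```bash
mkdir -p pics; cat > h.py <<'E'
import numpy as np, cv2
from rig import manip, cams, sign_off
from scipy.spatial.transform import Rotation as R
def grab(n,f):
    c=cams.camera(n); cv2.imwrite('pics/'+f+'.png',c['image'])
    np.savez('pics/'+f+'.npz',K=c['K'],D=np.array(c['distortion']),T=c['T']); return c
def ray(f,uv):
    d=np.load('pics/'+f+'.npz'); p=cv2.undistortPoints(np.array([[uv]],float),d['K'],d['D'])[0,0]
    v=d['T'][:3,:3]@np.array([p[0],p[1],1]); return d['T'][:3,3],v/np.linalg.norm(v)
def onz(f,uv,z):
    o,v=ray(f,uv); return o+v*(z-o[2])/v[2]
def tri(*fu):
    A=0;b=0
    for f,uv in fu:
        o,v=ray(f,uv); P=np.eye(3)-np.outer(v,v); A=A+P; b=b+P@o
    return np.linalg.solve(A,b)
def proj(f,X):
    d=np.load('pics/'+f+'.npz'); T=np.linalg.inv(d['T'])
    return cv2.projectPoints(np.array(X,float).reshape(-1,3),cv2.Rodrigues(T[:3,:3])[0],T[:3,3],d['K'],d['D'])[0][:,0]
def st():
    s=manip.get_state(); return s
E
python3 - <<'E'
from h import *
for n in('scene','top','wrist'): c=grab(n,n+'0'); print(n,c['T'].round(3).tolist())
s=st();print({k:np.round(v,3) for k,v in s.items()})
print(R.from_quat(np.roll(s['tcp_rot'],-1)).as_matrix().round(3))
E
```

```text
scene [[0.189, 0.644, -0.741, 1.389], [0.982, -0.14, 0.129, -0.158], [-0.02, -0.752, -0.659, 0.801], [0.0, 0.0, 0.0, 1.0]]
top [[-0.062, -0.976, 0.209, 0.323], [-0.998, 0.061, -0.011, -0.032], [-0.003, -0.209, -0.978, 1.399], [0.0, 0.0, 0.0, 1.0]]
wrist [[0.339, -0.904, -0.262, 0.299], [-0.941, -0.326, -0.092, -0.608], [-0.002, 0.278, -0.961, 0.384], [0.0, 0.0, 0.0, 1.0]]
{'clock': np.float64(0.15), 'joint_pos': array([ 1.118,  0.478,  0.022,  1.556, -0.012,  1.109, -0.083]), 'joint_velocities': array([ 0.001, -0.001,  0.001, -0.003, -0.   ,  0.001,  0.   ]), 'joint_efforts': array([ 3.0000e-03, -5.8329e+01,  1.5370e+00, -2.7287e+01, -5.4000e-02,
        1.4000e-02,  0.0000e+00]), 'eef_pos': array([ 0.228, -0.635,  0.404]), 'tcp_rot': array([-0.001,  0.985,  0.172, -0.   ]), 'ft_force': array([ 0.086,  0.237, -0.238]), 'wrist_torque': array([-0.032,  0.026,  0.012]), 'gripper_force': np.float64(0.0), 'grip_width': np.float64(0.999)}
[[ 0.941  0.338 -0.001]
 [ 0.338 -0.941  0.001]
 [-0.    -0.001 -1.   ]]
```

View pics/top0.png

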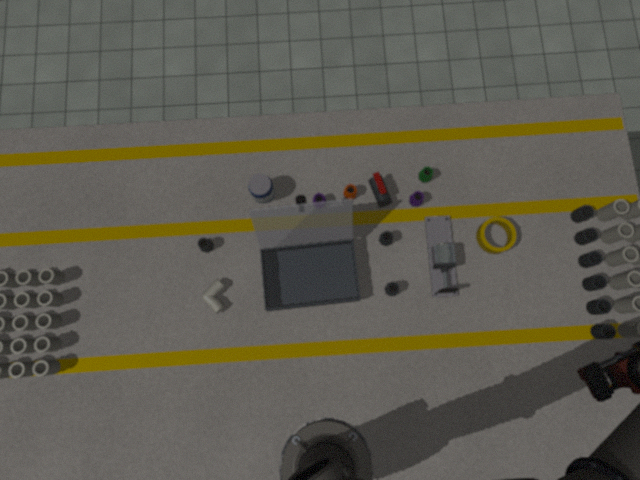

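View pics/scene0.png

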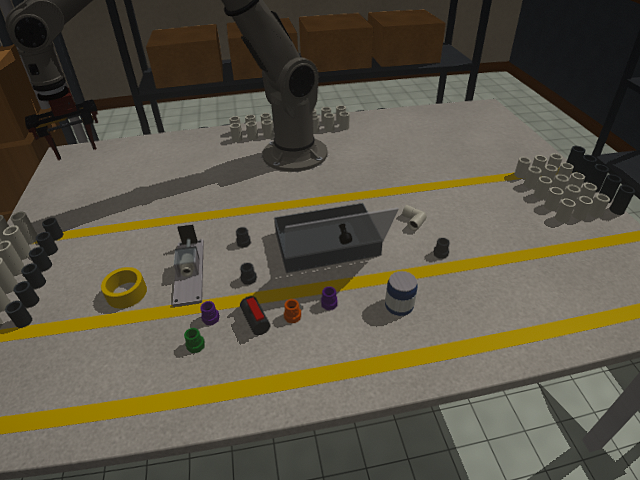

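The top view shows the box at (311,274) with the lid open behind it, the gauge at (441,255) with its tab at (445,291), and one elbow at (215,296). Adaptors are at (206,244), (386,238) and (392,288). The scene view agrees, with coloured look-alikes, tin, valve and tape beyond. Next I'll enlarge both.

```bash
python3 - <<'E'
import cv2
a=cv2.imread('pics/top0.png')[190:320,195:465]; b=cv2.imread('pics/scene0.png')[195:315,160:460]
a=cv2.resize(a,(780,376),interpolation=3)[:299*0+376]; 
cv2.imwrite('pics/c1.png',cv2.convertScaleAbs(cv2.resize(cv2.imread('pics/top0.png')[190:320,195:460],None,fx=3,fy=3,interpolation=2),alpha=1.8))
cv2.imwrite('pics/c2.png',cv2.convertScaleAbs(cv2.resize(cv2.imread('pics/scene0.png')[195:315,160:460],(780,312),interpolation=2),alpha=1.8))
E
```

```text
(no output)
```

View pics/c1.png

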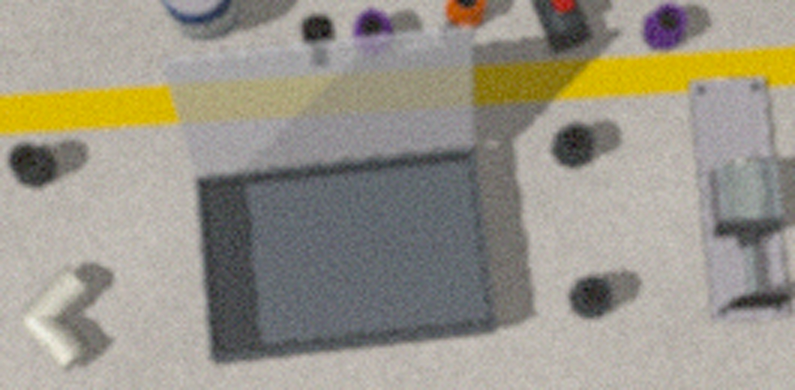

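View pics/c2.png

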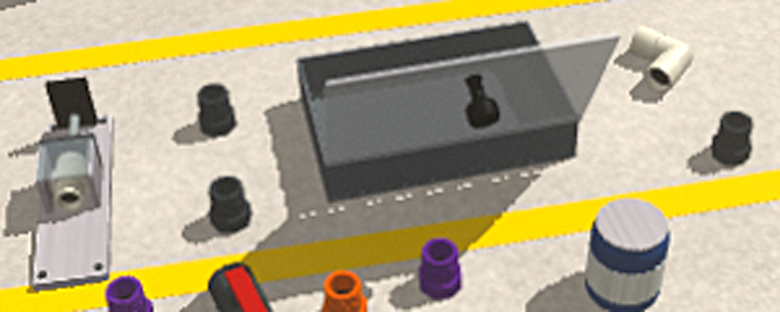

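```bash
python3 - <<'E'
from h import *
t=lambda u,v:('top0',(195+u/3-.5+.17,190+v/3-.5+.17)); s=lambda u,v:('scene0',(160+u/2.6-.3,195+v/2.6-.3))
def z(p,h): return onz(*p,h).round(4)
print('box',*[z(t(*p),.055) for p in((200,180),(472,153),(493,328),(217,360))])
print('box scene',*[z(s(*p),.055) for p in((300,60),(528,23),(577,124),(328,172))])
for a,b in (((33,158),(737,118)),((573,140),(228,185)),((591,291),(215,92))):
    print('ad',tri(t(*a),s(*b)).round(4),z(t(*a),.044),z(s(*b),.044))
print('plate',*[z(t(*p),.010) for p in((690,82),(768,78),(713,318))],'scene',*[z(s(*p),.010) for p in((33,287),(107,285),(114,118))])
print('tab',tri(t(755,296),s(68,80)).round(4))
print('elb corner/ends',*[z(t(*p),.017) for p in((30,322),(80,275),(68,360))])
print('lid top edge',tri(t(470,33),s(325,85)),tri(t(167,60),s(618,38)),'knob',tri(t(318,30),s(475,82)))
E
```

```text
box [0.5745 0.1406 0.055 ] [ 0.5839 -0.1091  0.055 ] [ 0.4238 -0.1163  0.055 ] [0.411  0.1309 0.055 ]
box scene [ 0.4266 -0.1142  0.055 ] [0.415  0.1383 0.055 ] [0.587  0.1417 0.055 ] [ 0.6032 -0.1077  0.055 ]
ad [0.607  0.2978 0.0502] [0.6069 0.2949 0.044 ] [0.6006 0.3063 0.044 ]
ad [ 0.592  -0.2031  0.0465] [ 0.5924 -0.2038  0.044 ] [ 0.5894 -0.2028  0.044 ]
ad [ 0.4519 -0.207   0.048 ] [ 0.4523 -0.208   0.044 ] [ 0.447  -0.2068  0.044 ]
plate [ 0.6486 -0.3245  0.01  ] [ 0.6478 -0.3991  0.01  ] [ 0.4238 -0.3225  0.01  ] scene [ 0.6509 -0.3914  0.01  ] [ 0.6621 -0.3234  0.01  ] [ 0.4252 -0.3184  0.01  ]
tab [ 0.436  -0.35    0.0765]
elb corner/ends [0.459  0.3057 0.017 ] [0.4993 0.2592 0.017 ] [0.4221 0.2714 0.017 ]
lid top edge [ 0.65623829 -0.1063685   0.20387359] [0.64891224 0.14655257 0.20565284] knob [0.66896147 0.01868749 0.19552094]
```

>>> servo_tool(series=[[[0, 0, 0, 0, 0, 0.1725], [0, 0, 0, 0, 0, 0.1725], [2.8, -4.7, 0, 0, 0, 0], [2.8, -4.7, 0, 0, 0, 0], [2.8, -4.7, 0, 0, 0, 0], [2.8, -4.7, 0, 0, 0, 0], [2.8, -4.7, 0, 0, 0, 0], [2.8, -4.7, 0, 0, 0, 0]]], grip=0)

```text
clock: 1.15
eef_pos: [0.3968, -0.3516, 0.4046]
tcp_rot: [-0.0, 1.0, -0.0, -0.0]
ft_force: [1.3, -0.6, 0.6]
grip_width: 0.131
gripper_force: 0.0
```

```bash
python3 - <<'E'
from h import *
s=st();print(s['clock'],s['eef_pos'].round(4),s['tcp_rot'].round(4),s['grip_width']); c=grab('wrist','w1')
cv2.imwrite('pics/w1b.png',cv2.convertScaleAbs(c['image'],alpha=1.6))
E
```

```text
1.15 [ 0.3968 -0.3516  0.4046] [-0.e+00  1.e+00 -1.e-04 -0.e+00] 0.1305872885570721
```

View pics/w1b.png

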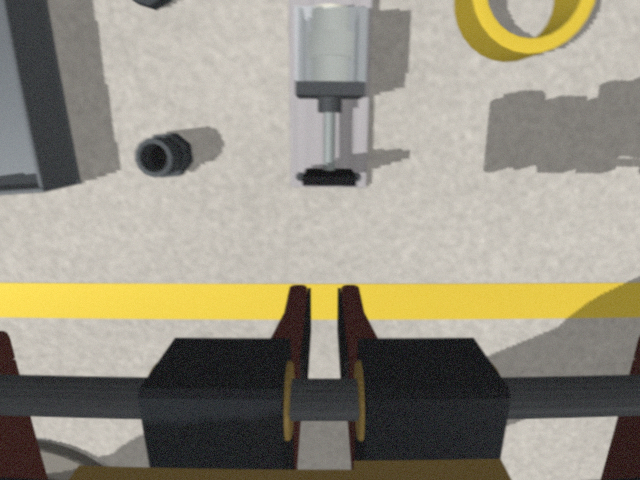

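The wrist view shows the tab's top at (330,171)–(330,184), the near adaptor's top at (155,155), and the box's right front corner at about (42,187).

```bash
python3 - <<'E'
from h import *
print('tab edges',onz('w1',(304,175),.073).round(4),onz('w1',(357,175),.073).round(4),'back',onz('w1',(330,172),.073).round(4),onz('w1',(330,183),.073).round(4))
print('tab tri',tri(('w1',(330,172)),('top0',(195+755/3,190+296/3)),('scene0',(160+68/2.6,195+80/2.6))).round(4))
print('nest sides',onz('w1',(297,7),.056).round(4),onz('w1',(368,7),.056).round(4),'plate',onz('w1',(293,186),.01).round(4),onz('w1',(370,186),.01).round(4))
print('ad',onz('w1',(154,156),.044).round(4),tri(('w1',(154,156)),('top0',(195+591/3,190+291/3)),('scene0',(160+215/2.6,195+92/2.6))).round(4))
print('boxcorner',onz('w1',(42,187),.055).round(4), 'tip',proj('w1',[[.3968,-.3516,.2226]]))
E
```

```text
tab edges [ 0.4368 -0.3352  0.073 ] [ 0.4368 -0.3757  0.073 ] back [ 0.4391 -0.3551  0.073 ] [ 0.4307 -0.3551  0.073 ]
tab tri [ 0.4368 -0.3519  0.0748]
nest sides [ 0.5576 -0.3307  0.056 ] [ 0.5577 -0.3826  0.056 ] plate [ 0.4196 -0.3218  0.01  ] [ 0.4197 -0.393   0.01  ]
ad [ 0.4496 -0.2092  0.044 ] [ 0.4503 -0.208   0.0448]
boxcorner [ 0.426  -0.1155  0.055 ] tip [[326.37524841 306.45972679]]
```

>>> servo_tool(series=[[[0.1, 0.1, 5.8, 0, 0, 0], [0.1, 0.1, 5.8, 0, 0, 0], [0.1, 0.2, 5.8, 0, 0, 0], [1.5, 0, 0, 0, 0, 0], [1.5, 0, 0, 0, 0, 0], [1.5, 0, 0, 0, 0, 0], [1.5, 0, 0, 0, 0, 0], [1.5, 0, 0, 0, 0, 0]]], grip=0)

```text
clock: 2.2
eef_pos: [0.4752, -0.3579, 0.2324]
tcp_rot: [0.001, 1.0, -0.0, 0.0]
ft_force: [-5.3, 0.5, 2.7]
grip_width: 0.006
gripper_force: 3.1
```

>>> servo_tool(series=[[[0.8, 0, 0, 0, 0, 0], [0.5, 0, 0, 0, 0, 0], [0.4, 0, 0, 0, 0, 0], [0, 0, 0, 0, 0, 0]]])

```text
clock: 2.7
eef_pos: [0.4824, -0.3591, 0.2316]
tcp_rot: [-0.002, 1.0, -0.003, -0.011]
ft_force: [-38.0, 5.8, 31.2]
grip_width: 0.005
gripper_force: 19.4
```

Fully home against the stop. I'll back off and look.

>>> servo_tool(series=[[[-1, 0, 0, 0, 0, 0], [-2, 0, 0, 0, 0, 0], [-3, 0, 0, 0, 0, 0], [-3.5, 0, -2, 0, 0, 0], [0, 0, -6, 0, 0, 0], [0, 0, -5, 0, 0, 0], [3, -1, -4, 0, 0, 0], [5, 0, 0, 0, 0, 0]]], grip=8.7)

```text
clock: 3.7
eef_pos: [0.4784, -0.3478, 0.4077]
tcp_rot: [0.003, 1.0, -0.001, 0.006]
ft_force: [0.4, -1.2, 0.1]
grip_width: 0.875
gripper_force: 0.0
```

>>> servo_tool(series=[[[0, 0, 0, 0, 0, 0]]])

```text
clock: 3.82
eef_pos: [0.481, -0.3456, 0.4034]
tcp_rot: [0.001, 1.0, 0.003, 0.004]
ft_force: [-1.9, -0.1, 0.0]
grip_width: 0.973
gripper_force: 0.0
```

```bash
python3 - <<'E'
from h import *
s=st();print(s['clock'],s['eef_pos'].round(4),s['tcp_rot'].round(4),s['grip_width']); c=grab('wrist','w2');t=grab('top','top2')
a=cv2.resize(c['image'],(533,400)); b=cv2.resize(t['image'][190:320,375:475],(307,400),interpolation=2)[:, :267]
cv2.imwrite('pics/w2b.png',cv2.convertScaleAbs(np.hstack([a,b]),alpha=1.6))
E
```

```text
3.825 [ 0.481  -0.3456  0.4034] [0.001  1.     0.0027 0.0039] 0.9731991712389928
```

View pics/w2b.png

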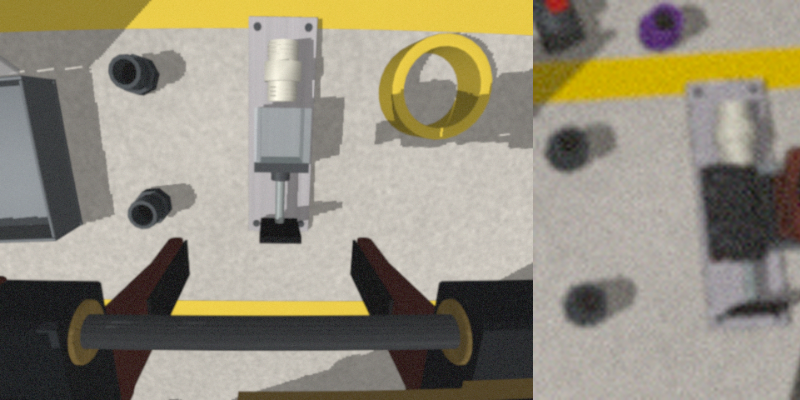

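Wrist view: the nipple is out on the landing, ends at about (340,48) and (340,121) in full pixels, and the tab is back at rest. Adaptors are at (156,86) and (170,258).

```bash
python3 - <<'E'
from h import *
k=lambda u,v:(u*1.2,v*1.2)
print('nip',onz('w2',k(283,40),.04).round(4),onz('w2',k(283,101),.04).round(4),onz('w2',k(265,70),.028).round(4),onz('w2',k(301,70),.028).round(4),tri(('w2',k(283,70)),('top2',(441.6,232))).round(4))
print('adB',onz('w2',k(125,71),.044).round(4),'adC',onz('w2',k(144,213),.044).round(4))
print('bx',onz('w2',k(20,76),.055).round(4),onz('w2',k(56,239),.0).round(4),onz('w2',k(54,237),.0).round(4))
E
```

```text
nip [ 0.6194 -0.3565  0.04  ] [ 0.5639 -0.3574  0.04  ] [ 0.5938 -0.3395  0.028 ] [ 0.594  -0.3753  0.028 ] [ 0.5909 -0.3559  0.061 ]
adB [ 0.5914 -0.206   0.044 ] adC [ 0.4496 -0.2118  0.044 ]
bx [ 0.5874 -0.1087  0.055 ] [ 0.4012 -0.0802  0.    ] [ 0.4038 -0.0781  0.    ]
```

>>> servo_tool(series=[[[5.6, 0.6, 0, 0, 0, 0], [5.6, 0.6, 0, 0, 0, 0], [0, 0, 5.2, 0, 0, 0], [0, 0, 5.2, 0, 0, 0], [0, 0, 5.2, 0, 0, 0], [0, 0, 4.0, 0, 0, 0], [0, 0, 0.5, 0, 0, 0], [0, 0, 0, 0, 0, 0]]])

```text
clock: 4.92
eef_pos: [0.5883, -0.3601, 0.201]
tcp_rot: [0.0, 1.0, -0.0, 0.001]
ft_force: [0.4, -0.4, -0.2]
grip_width: 0.988
gripper_force: 0.0
```

>>> servo_tool(series=[[[0.4, -0.2, 0.4, 0, 0, 0], [0, 0, 0, 0, 0, 0], [0, 0, 0, 0, 0, 0], [0, 0, 0, 0, 0, 0]]])

```text
clock: 5.42
eef_pos: [0.5922, -0.3575, 0.196]
tcp_rot: [0.0, 1.0, -0.0, 0.0]
ft_force: [-0.5, -0.5, -1.2]
grip_width: 0.991
gripper_force: 0.0
```

>>> servo_tool(series=[[[0, 0, 0, 0, 0, 0], [0, 0, 0, 0, 0, 0], [0, 0, 0, 0, 0, 0], [0, 0, 0, 0, 0, 0], [0, 0, 0, 0, 0, 0], [0, 0, -3, 0, 0, 0], [0, 0, -5, 0, 0, 0]]], grip=2)

```text
clock: 6.3
eef_pos: [0.5914, -0.3569, 0.2744]
tcp_rot: [-0.001, 1.0, -0.0, -0.002]
ft_force: [0.7, -0.5, -0.1]
grip_width: 0.411
gripper_force: 30.0
```

>>> servo_tool(series=[[[0, 0, -5, 0, 0, 0], [-0.5, -5, -5, 0, 0, 0], [-1, -5, -2, 0, 0, 0], [-1, -5, 0, 0, 0, 0], [-1, -5, 0, 0, 0, 0], [-1, -5, 0, 0, 0, 0], [-0.7, -3.7, 0, 0, 0, 0], [0, 0, 0, 0, 0, 0]]])

```text
clock: 7.3
eef_pos: [0.5405, -0.0728, 0.39]
tcp_rot: [-0.001, 1.0, 0.003, 0.0]
ft_force: [0.4, -1.1, -0.7]
grip_width: 0.406
gripper_force: 30.0
```

```bash
python3 - <<'E'
from h import *
s=st();print(s['clock'],s['eef_pos'].round(4),s['tcp_rot'].round(4),s['grip_width']); c=grab('wrist','w3')
cv2.imwrite('pics/w3b.png',cv2.convertScaleAbs(c['image'],alpha=1.6))
E
```

```text
7.3 [ 0.5405 -0.0728  0.39  ] [-6.0e-04  1.0e+00  2.8e-03  0.0e+00] 0.4063863017379386
```

View pics/w3b.png

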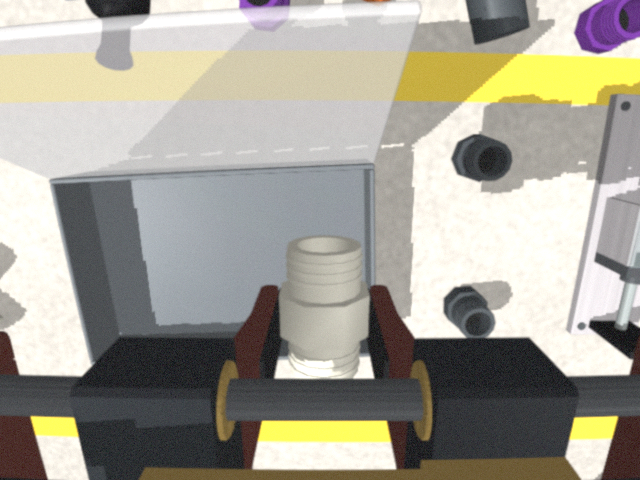

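The nipple is held. Box rim corners: back-left (54,182), back-right (373,164), front-left about (91,358). The lid is clear behind.

```bash
python3 - <<'E'
from h import *
c=[onz('w3',p,.055) for p in((54,182),(373,164),(91,358))]
print(*[x.round(4) for x in c]); loc=[(84,129),(84,-129),(-84,129)]
# rigid fit using many corners
T=lambda u,v:onz('top0',(195+u/3-.33,190+v/3-.33),.055)
pts=[(c[0],0),(c[1],1),(c[2],2)]+[(T(200,180),0),(T(472,153),1),(T(217,360),2),(onz('w1',(42,187),.055),3),(onz('w2',(24,91),.055),1)]
loc.append((-84,-129))
from scipy.optimize import least_squares
L=np.array([loc[i] for _,i in pts])/1e3; P=np.array([p[:2] for p,_ in pts])
def f(q):
    a=q[2]; r=np.array([[np.cos(a),-np.sin(a)],[np.sin(a),np.cos(a)]]); return (L@r.T+q[:2]-P).ravel()
q=least_squares(f,[.5,.01,.05],loss='soft_l1',f_scale=.003).x; print(q.round(4),(f(q).reshape(-1,2)*1e3).round(1).tolist())
print('ads',onz('w3',(492,160),.044).round(4),onz('w3',(477,322),.044).round(4))
E
```

```text
[0.5743 0.1429 0.055 ] [ 0.5887 -0.1086  0.055 ] [0.4164 0.1377 0.055 ]
[0.4987 0.0134 0.0479] [[2.1, 3.4], [0.1, -2.8], [-7.7, 0.6], [2.0, 5.8], [4.9, -2.3], [-2.3, 7.3], [-5.0, -3.9], [1.3, -2.6]]
ads [ 0.5921 -0.2048  0.044 ] [ 0.4499 -0.2086  0.044 ]
```

>>> servo_tool(series=[[[-0.3, -0.8, 4.5, 0, 0, 0], [0, 0, 4.8, 0, 0, 0], [0, 0, 4.5, 0, 0, 0], [0, 0, 3.0, 0, 0, 0], [0, 0, 1.5, 0, 0, 0], [0, 0, 0.6, 0, 0, 0], [0, 0, 0.3, 0, 0, 0], [0, 0, 0, 0, 0, 0]]])

```text
clock: 8.35
eef_pos: [0.5383, -0.0684, 0.1985]
tcp_rot: [0.0, 1.0, -0.0, 0.001]
ft_force: [-0.3, 0.6, -0.7]
grip_width: 0.406
gripper_force: 30.0
```

>>> servo_tool(series=[[[0, -0.3, 0.3, 0, 0, 0], [0, 0, 0.1, 0, 0, 0], [0, 0, 0, 0, 0, 0], [0, 0, 0, 0, 0, 0]]])

```text
clock: 8.85
eef_pos: [0.5385, -0.0671, 0.1976]
tcp_rot: [0.002, 1.0, -0.001, 0.001]
ft_force: [-9.9, -4.8, 32.0]
grip_width: 0.409
gripper_force: 30.0
```

>>> servo_tool(series=[[[0, 0, 0, 0, 0, 0], [0, 0, 0, 0, 0, 0], [0, 0, 0, 0, 0, 0], [0, 0, -4, 0, 0, 0], [0, 0, -6, 0, 0, 0], [0, 0, -6, 0, 0, 0], [0, 6, 0, 0, 0, 0], [0, 5.8, 0, 0, 0, 0]]], grip=4.6)

```text
clock: 9.85
eef_pos: [0.5381, -0.184, 0.3548]
tcp_rot: [0.0, 1.0, 0.001, 0.001]
ft_force: [0.6, -0.7, 0.2]
grip_width: 0.52
gripper_force: 0.0
```

>>> servo_tool(series=[[[5.4, 2.1, 0, 0, 0, 0], [0, 0, 0, 0, 0, 0], [0, 0, 5, 0, 0, 0], [0, 0, 5, 0, 0, 0], [0, 0, 4, 0, 0, 0], [0, 0, 1.4, 0, 0, 0], [0, 0, 0, 0, 0, 0], [0, 0, 0, 0, 0, 0]]], grip=8)

```text
clock: 10.85
eef_pos: [0.5926, -0.2043, 0.2015]
tcp_rot: [0.0, 1.0, -0.0, 0.001]
ft_force: [-0.2, -0.5, 0.8]
grip_width: 0.914
gripper_force: 0.0
```

>>> servo_tool(series=[[[0, 0, 0, 0, 0, 0], [0, 0, 0, 0, 0, 0], [0, 0, 0, 0, 0, 0], [0, 0, 0, 0, 0, 0], [0, 0, 0, 0, 0, 0], [0, 0, 0, 0, 0, 0]]], grip=2)

```text
clock: 11.6
eef_pos: [0.5918, -0.2044, 0.1997]
tcp_rot: [0.0, 1.0, -0.0, -0.0]
ft_force: [-0.0, 0.1, 0.1]
grip_width: 0.359
gripper_force: 30.0
```

>>> servo_tool(series=[[[0, 0, -6, 0, 0, 0], [0, 0, -6, 0, 0, 0], [-1, -5, 0, 0, 0, 0], [-1, -5, 0, 0, 0, 0], [-1, -5, 0, 0, 0, 0], [-1, -5, 0, 0, 0, 0], [-0.7, -1.9, 0, 0, 0, 0], [0, 0, 3, 0, 0, 0]]])

```text
clock: 12.6
eef_pos: [0.5454, 0.0174, 0.2913]
tcp_rot: [-0.001, 1.0, 0.002, 0.002]
ft_force: [0.4, -0.2, -0.7]
grip_width: 0.363
gripper_force: 30.0
```

>>> servo_tool(series=[[[0, 0, 4, 0, 0, 0], [0, 0, 3, 0, 0, 0], [0, 0, 1, 0, 0, 0], [0, 0, 0, 0, 0, 0], [0, 0, 0, 0, 0, 0]]])

```text
clock: 13.22
eef_pos: [0.5455, 0.0148, 0.2109]
tcp_rot: [-0.0, 1.0, -0.0, 0.001]
ft_force: [-0.4, 0.9, -0.1]
grip_width: 0.353
gripper_force: 30.0
```

>>> servo_tool(series=[[[0, 0, 0.5, 0, 0, 0], [0, 0, 0, 0, 0, 0], [0, 0, 0, 0, 0, 0]]])

```text
clock: 13.6
eef_pos: [0.5449, 0.0147, 0.2049]
tcp_rot: [0.0, 1.0, -0.0, 0.0]
ft_force: [1.4, -0.5, -0.1]
grip_width: 0.363
gripper_force: 30.0
```

>>> servo_tool(series=[[[0, 0, 0, 0, 0, 0], [0, 0, 0, 0, 0, 0], [0, 0, 0, 0, 0, 0], [0, 0, -3, 0, 0, 0], [0, 0, -6, 0, 0, 0], [0, 0, -6, 0, 0, 0], [-1.9, 4.5, 0, 0, 0, 0], [-1.9, 4.5, 0, 0, 0, 0]]], grip=4.6)

```text
clock: 14.6
eef_pos: [0.5066, -0.0759, 0.3559]
tcp_rot: [0.0, 1.0, 0.001, 0.001]
ft_force: [0.7, -0.4, -0.1]
grip_width: 0.522
gripper_force: 0.0
```

>>> servo_tool(series=[[[-1.9, 4.5, 0, 0, 0, 0], [-1.9, 4.5, 0, 0, 0, 0], [-2, 4.3, 0, 0, 0, 0], [0, 0, 5, 0, 0, 0], [0, 0, 5, 0, 0, 0], [0, 0, 4, 0, 0, 0], [0, 0, 1.4, 0, 0, 0], [0, 0, 0, 0, 0, 0]]], grip=8)

```text
clock: 15.6
eef_pos: [0.4489, -0.2082, 0.2006]
tcp_rot: [-0.0, 1.0, -0.0, -0.001]
ft_force: [-0.1, 0.0, 0.5]
grip_width: 0.91
gripper_force: 0.0
```

>>> servo_tool(series=[[[0, 0, 0, 0, 0, 0], [0, 0, 0, 0, 0, 0], [0, 0, 0, 0, 0, 0], [0, 0, 0, 0, 0, 0], [0, 0, 0, 0, 0, 0], [0, 0, -2, 0, 0, 0], [0, 0, -5, 0, 0, 0], [0, 0, -5, 0, 0, 0]]], grip=2)

```text
clock: 16.6
eef_pos: [0.4485, -0.2081, 0.3217]
tcp_rot: [-0.0, 1.0, -0.0, -0.001]
ft_force: [1.0, 0.1, -0.2]
grip_width: 0.359
gripper_force: 30.0
```

>>> servo_tool(series=[[[0.2, -5, 0, 0, 0, 0], [0.2, -5, 0, 0, 0, 0], [0.2, -4.4, 0, 0, 0, 0], [0, 0, 3, 0, 0, 0], [0, 0, 4, 0, 0, 0], [0, 0, 3, 0, 0, 0], [0, 0, 1, 0, 0, 0], [0, 0, 0, 0, 0, 0]]])

```text
clock: 17.6
eef_pos: [0.4549, -0.0643, 0.2107]
tcp_rot: [-0.0, 1.0, -0.0, -0.0]
ft_force: [-0.5, -0.2, 0.3]
grip_width: 0.357
gripper_force: 30.0
```

>>> servo_tool(series=[[[0, 0, 0.5, 0, 0, 0], [0, 0, 0, 0, 0, 0], [0, 0, 0, 0, 0, 0]]])

```text
clock: 17.98
eef_pos: [0.4551, -0.0643, 0.2062]
tcp_rot: [0.0, 1.0, -0.0, 0.0]
ft_force: [-0.1, -0.9, -0.6]
grip_width: 0.357
gripper_force: 30.0
```

>>> servo_tool(series=[[[0, 0, 0, 0, 0, 0], [0, 0, 0, 0, 0, 0], [0, 0, 0, 0, 0, 0], [0, 0, -3, 0, 0, 0], [0, 0, -6, 0, 0, 0], [0, 0, -6, 0, 0, 0], [0, -5, -4, 0, 0, 0], [0, -6, 0, 0, 0, 0]]], grip=4.6)

```text
clock: 18.98
eef_pos: [0.4558, 0.045, 0.3984]
tcp_rot: [-0.0, 1.0, -0.002, 0.004]
ft_force: [1.8, -0.1, 0.2]
grip_width: 0.524
gripper_force: 0.0
```

>>> servo_tool(series=[[[0, -6, 0, 0, 0, 0], [0, -6, 0, 0, 0, 0], [0, -6, 0, 0, 0, 0], [0, -3, 0, 0, 0, 0], [0, 0, 0, 0, 0, 0], [0, 0, 0, 0, 0, 0]]], grip=8)

```text
clock: 19.73
eef_pos: [0.4551, 0.2535, 0.3945]
tcp_rot: [0.001, 1.0, -0.001, -0.0]
ft_force: [-0.4, 0.5, -0.1]
grip_width: 0.914
gripper_force: 0.0
```

```bash
python3 - <<'E'
from h import *
s=st();print(s['clock'],s['eef_pos'].round(4),s['tcp_rot'].round(4),s['grip_width']); c=grab('wrist','w4');t=grab('top','top4')
a=cv2.resize(c['image'],(480,360)); b=cv2.resize(t['image'][180:320,190:315],(320,360),interpolation=2)
cv2.imwrite('pics/w4b.png',cv2.convertScaleAbs(np.hstack([a,b]),alpha=1.6))
E
```

```text
19.725 [0.4551 0.2535 0.3945] [ 6.e-04  1.e+00 -6.e-04 -2.e-04] 0.9141515458914664
```

View pics/w4b.png

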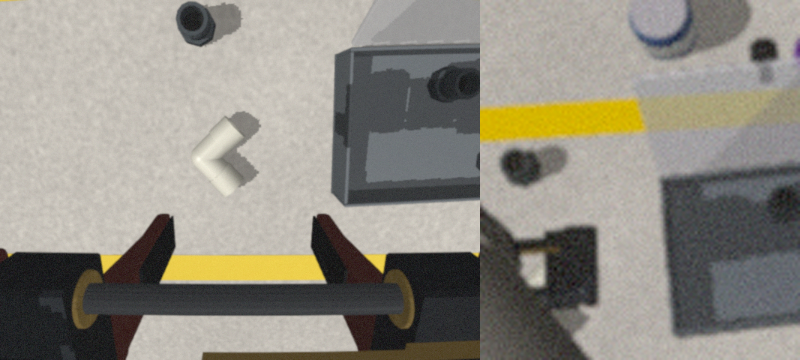

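Wrist view (4/3 scale): elbow outer corner (193,158), inner corner (216,157), arm ends around (235,123) and (235,187). Adaptor A's top is at (192,20).

```bash
python3 - <<'E'
from h import *
k=lambda u,v:(u*4/3,v*4/3)
for n,p in dict(oc=(193,158),ic=(216,157),e1a=(226,117),e1b=(243,130),e2a=(229,194),e2b=(241,181)).items(): print(n,onz('w4',k(*p),.02).round(4))
print('A',onz('w4',k(192,20),.044).round(4),'A tri',tri(('w4',k(192,20)),('top0',(195+33/3,190+158/3)),('scene0',(160+737/2.6,195+118/2.6))).round(4))
print('boxc',onz('w4',k(336,50),.055).round(4),onz('w4',k(332,192),.0).round(4))
E
```

```text
oc [0.4586 0.3135 0.02  ]
ic [0.4597 0.2861 0.02  ]
e1a [0.5062 0.2736 0.02  ]
e1b [0.4914 0.2541 0.02  ]
e2a [0.4136 0.2713 0.02  ]
e2b [0.4302 0.2566 0.02  ]
A [0.6029 0.3047 0.044 ] A tri [0.6045 0.301  0.046 ]
boxc [0.5737 0.1628 0.055 ] [0.4096 0.1386 0.    ]
```

>>> servo_tool(series=[[[3.1, -2, 0, 0, 0, 0], [0, 0, 0, 0, 0, 0.157], [0, 0, 0, 0, 0, 0.157], [0, 0, 0, 0, 0, 0.157], [0, 0, 0, 0, 0, 0.157], [0, 0, 0, 0, 0, 0.157], [0, 0, 5, 0, 0, 0], [0, 0, 5, 0, 0, 0]]])

```text
clock: 20.82
eef_pos: [0.4861, 0.2737, 0.2934]
tcp_rot: [0.001, 0.93, -0.368, 0.001]
ft_force: [0.7, -1.2, -0.8]
grip_width: 0.911
gripper_force: 0.0
```

>>> servo_tool(series=[[[0, 0, 3, 0, 0, 0], [0, 0, 0, 0, 0, 0], [0, 0, 0, 0, 0, 0]]])

```text
clock: 21.2
eef_pos: [0.4866, 0.2739, 0.2649]
tcp_rot: [0.001, 0.93, -0.368, -0.0]
ft_force: [0.6, -0.4, 0.2]
grip_width: 0.913
gripper_force: 0.0
```

```bash
python3 - <<'E'
from h import *
s=st();print(s['clock'],s['eef_pos'].round(4),R.from_quat(np.roll(s['tcp_rot'],-1)).as_matrix().round(3)[:,0],s['joint_pos'].round(2)); c=grab('wrist','w5')
cv2.imwrite('pics/w5b.png',cv2.convertScaleAbs(c['image'],alpha=1.6))
E
```

```text
21.2 [0.4866 0.2739 0.2649] [ 0.729 -0.684  0.   ] [-0.63  0.46  0.    1.95 -0.    0.73 -2.95]
```

View pics/w5b.png

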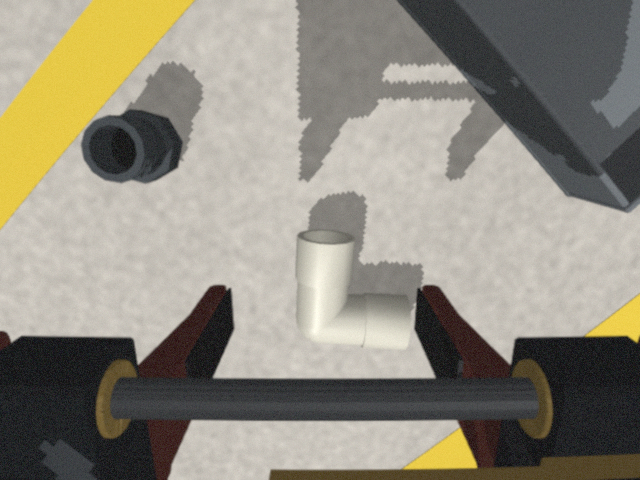

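The elbow's arm lies straight along the tool: arm end (326,237), corner (310,330), second arm end (410,320). I'll check where the grasp falls.

```bash
python3 - <<'E'
from h import *
print(proj('w5',[[.4866,.2739,.025]]),'arm1 end top edge',onz('w5',(299,240),.017).round(4),onz('w5',(354,240),.017).round(4),'arm2 sides at end',onz('w5',(408,295),.017).round(4),onz('w5',(408,347),.017).round(4))
R_=R.from_quat(np.roll(st()['tcp_rot'],-1)).as_matrix()
for p in((299,240),(354,240),(408,295),(408,347)): print(((onz('w5',p,.017)-[.4866,.2739,.017])@R_*1e3).round(1))
E
```

```text
[[323.23159382 262.69336692]] arm1 end top edge [0.5045 0.2765 0.017 ] [0.4825 0.2531 0.017 ] arm2 sides at end [0.4342 0.2523 0.017 ] [0.4066 0.2752 0.017 ]
[ 11.2 -14.1   0. ]
[11.3 17.9  0. ]
[-23.5  51.6   0. ]
[-59.2  53.8  -0. ]
```

>>> servo_tool(series=[[[-0.2, 0.2, 3, 0, 0, 0], [0, 0, 3, 0, 0, 0], [0, 0, 1.6, 0, 0, 0], [0, 0, 0, 0, 0, 0], [0, 0, 0, 0, 0, 0]]])

```text
clock: 21.88
eef_pos: [0.4834, 0.2743, 0.1888]
tcp_rot: [0.001, 0.93, -0.367, -0.0]
ft_force: [0.2, 0.1, -0.0]
grip_width: 0.912
gripper_force: 0.0
```

>>> servo_tool(series=[[[0, 0, 0, 0, 0, 0], [0, 0, 0, 0, 0, 0], [0, 0, 0, 0, 0, 0], [0, 0, 0, 0, 0, 0], [0, 0, 0, 0, 0, 0], [0, 0, -3, 0, 0, 0], [0, 0, -5, 0, 0, 0], [0, 0, -5, 0, 0, 0]]], grip=2)

```text
clock: 22.88
eef_pos: [0.4828, 0.2741, 0.3187]
tcp_rot: [0.002, 0.93, -0.367, -0.001]
ft_force: [0.8, 1.2, -0.7]
grip_width: 0.386
gripper_force: 29.1
```

>>> servo_tool(series=[[[0, 0, -1, 0, 0, -0.159], [0, 0, 0, 0, 0, -0.159], [0, 0, 0, 0, 0, -0.159], [0, 0, 0, 0, 0, -0.159], [0, 0, 0, 0, 0, -0.159], [0, 6, 0, 0, 0, 0], [-0.2, 6, 0, 0, 0, 0], [0, 6, 0, 0, 0, 0]]])

```text
clock: 23.88
eef_pos: [0.4884, 0.0926, 0.328]
tcp_rot: [0.001, 1.0, 0.022, -0.001]
ft_force: [0.1, -0.8, 0.0]
grip_width: 0.385
gripper_force: 29.1
```

>>> servo_tool(series=[[[0, 0.7, 3, 0, 0, 0], [0, 0, 3, 0, 0, 0], [0, 0, 3, 0, 0, 0], [0, 0, 1.5, 0, 0, 0], [0, 0, 0, 0, 0, 0], [0, 0, 0, 0, 0, 0]]])

```text
clock: 24.62
eef_pos: [0.4893, 0.0874, 0.2239]
tcp_rot: [0.001, 1.0, 0.021, -0.0]
ft_force: [0.3, 0.5, -0.0]
grip_width: 0.39
gripper_force: 29.1
```

>>> servo_tool(series=[[[0, 0, 1.5, 0, 0, 0], [0, 0, 1.0, 0, 0, 0], [0, 0, 0.4, 0, 0, 0], [0, 0, 0, 0, 0, 0], [0, 0, 0, 0, 0, 0]]])

```text
clock: 25.25
eef_pos: [0.4889, 0.0872, 0.1942]
tcp_rot: [0.001, 1.0, 0.021, -0.001]
ft_force: [-0.1, 0.5, -0.4]
grip_width: 0.386
gripper_force: 29.1
```

>>> servo_tool(series=[[[0, 0, 0, 0, 0, 0], [0, 0, 0, 0, 0, 0], [0, 0, 0, 0, 0, 0], [0, 0, -4, 0, 0, 0], [0, 0, -6, 0, 0, 0], [0, 0, -6, 0, 0, 0], [0, -5, 0, 0, 0, 0], [0, -5, 0, 0, 0, 0]]], grip=4.4)

```text
clock: 26.25
eef_pos: [0.485, 0.188, 0.3553]
tcp_rot: [0.001, 1.0, 0.02, 0.0]
ft_force: [0.4, 0.3, 0.1]
grip_width: 0.503
gripper_force: 0.0
```

```bash
python3 - <<'E'
from h import *
print(onz('w5',(115,148),.044).round(4),tri(('w5',(115,148)),('w4',(256,27)),('top4',(190+519/2.56-480/2.56,180+162/2.57))).round(4))
c=grab('wrist','w6');t=grab('top','top6')
a=cv2.resize(c['image'],(480,360)); b=cv2.resize(t['image'][180:320,190:315],(320,360),interpolation=2)
cv2.imwrite('pics/w6b.png',cv2.convertScaleAbs(np.hstack([a,b]),alpha=1.6))
E
```

```text
[0.6041 0.3035 0.044 ] [0.6041 0.3017 0.043 ]
```

View pics/w6b.png

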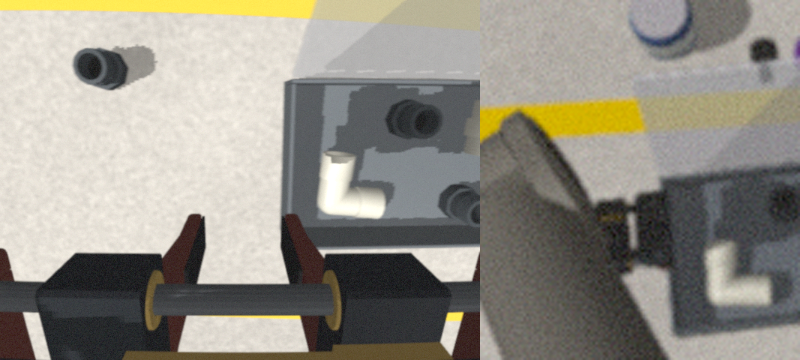

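The elbow lies flat in the box at (345,190). Adaptor A's top is at (90,67) in the panel, (120,89) in full pixels.

```bash
python3 - <<'E'
from h import *
print(onz('w6',(119,89),.044).round(4),proj('w6',[[.604,.302,.044]]),st()['eef_pos'].round(4))
E
```

```text
[0.5809 0.3333 0.044 ] [[162.26780741  53.92676193]] [0.4838 0.1931 0.3545]
```

It was nudged to about (0.581, 0.333). I'll hover and re-measure.

>>> servo_tool(series=[[[2.5, -4.6, 0, 0, 0, 0], [2.5, -4.5, 0, 0, 0, 0], [2.4, -4.5, 0, 0, 0, 0], [0, 0, 0, 0, 0, 0], [0, 0, 0, 0, 0, 0]]], grip=8)

```text
clock: 26.98
eef_pos: [0.5529, 0.3253, 0.3528]
tcp_rot: [0.002, 1.0, 0.021, -0.002]
ft_force: [-0.7, -1.0, 0.3]
grip_width: 0.91
gripper_force: 0.0
```

```bash
python3 - <<'E'
from h import *
s=st(); print(s['eef_pos'].round(4),s['tcp_rot'].round(3)); c=grab('wrist','w7')
print(proj('w7',[[.581,.333,.044],[.604,.302,.044]]))
g=cv2.cvtColor(c['image'],6); u,v=proj('w7',[[.581,.333,.03]])[0].astype(int)
cv2.imwrite('pics/w7b.png',cv2.convertScaleAbs(cv2.resize(c['image'][100:340,180:460],(700,600)),alpha=1.6))
E
```

```text
[0.5529 0.3253 0.3528] [ 0.002  1.     0.021 -0.002]
[[314.95621564 193.55056994]
 [360.31413382 162.92029196]]
```

View pics/w7b.png

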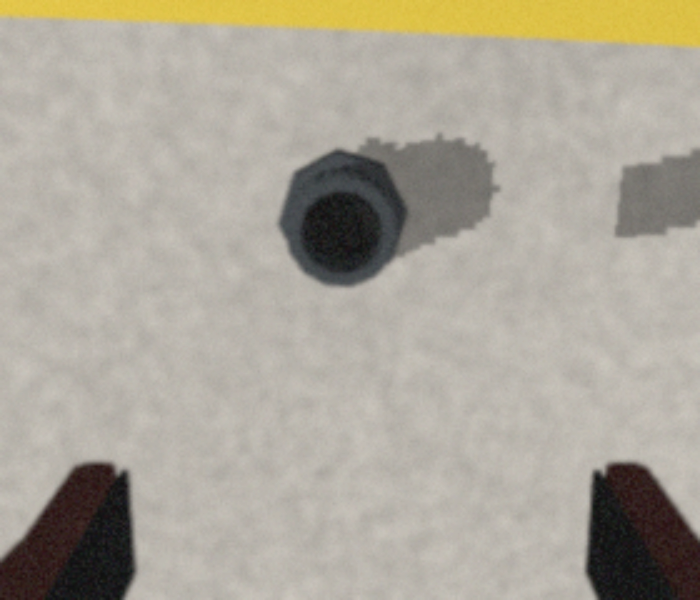

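Adaptor top at full pixel (316,192), which confirms (0.582, 0.332).

>>> servo_tool(series=[[[1.5, -0.3, 0, 0, 0, 0], [1.4, -0.3, 0, 0, 0, 0], [0, 0, 4, 0, 0, 0], [0, 0, 4, 0, 0, 0], [0, 0, 2, 0, 0, 0], [0, 0, 0, 0, 0, 0], [0, 0, 0, 0, 0, 0]]])

```text
clock: 27.9
eef_pos: [0.5823, 0.3338, 0.2549]
tcp_rot: [0.0, 1.0, 0.021, 0.0]
ft_force: [-0.2, 0.3, -0.1]
grip_width: 0.911
gripper_force: 0.0
```

>>> servo_tool(series=[[[0, 0, 3, 0, 0, 0], [0, 0, 2.5, 0, 0, 0], [0, 0, 0, 0, 0, 0], [0, 0, 0, 0, 0, 0]]])

```text
clock: 28.4
eef_pos: [0.5821, 0.3339, 0.2002]
tcp_rot: [0.0, 1.0, 0.021, 0.0]
ft_force: [-0.4, 0.1, 0.8]
grip_width: 0.913
gripper_force: 0.0
```

>>> servo_tool(series=[[[0, 0, 0, 0, 0, 0], [0, 0, 0, 0, 0, 0], [0, 0, 0, 0, 0, 0], [0, 0, 0, 0, 0, 0], [0, 0, 0, 0, 0, 0], [0, 0, -3, 0, 0, 0], [0, 0, -5, 0, 0, 0], [0, 0, -4, 0, 0, 0]]], grip=2)

```text
clock: 29.4
eef_pos: [0.5816, 0.3337, 0.3199]
tcp_rot: [0.001, 1.0, 0.021, -0.001]
ft_force: [0.2, 0.5, -1.2]
grip_width: 0.356
gripper_force: 30.0
```

>>> servo_tool(series=[[[-1, 5, 0, 0, 0, 0], [-1, 5, 0, 0, 0, 0], [-1, 5, 0, 0, 0, 0], [-1, 5, 0, 0, 0, 0], [-0.9, 4.7, 0, 0, 0, 0], [0, 0, 2, 0, 0, 0], [0, 0, 2, 0, 0, 0], [0, 0, 0, 0, 0, 0]]])

```text
clock: 30.4
eef_pos: [0.5425, 0.0844, 0.2777]
tcp_rot: [0.001, 1.0, 0.021, -0.003]
ft_force: [0.8, -0.5, -0.5]
grip_width: 0.355
gripper_force: 30.0
```

>>> servo_tool(series=[[[0, 0, 3, 0, 0, 0], [0, 0, 3, 0, 0, 0], [0, 0, 1, 0, 0, 0], [0, 0, 0.1, 0, 0, 0], [0, 0, 0, 0, 0, 0], [0, 0, 0, 0, 0, 0]]])

```text
clock: 31.15
eef_pos: [0.5435, 0.0846, 0.209]
tcp_rot: [0.001, 1.0, 0.021, -0.0]
ft_force: [-0.7, 0.4, -1.5]
grip_width: 0.36
gripper_force: 30.0
```

>>> servo_tool(series=[[[0, 0, 0, 0, 0, 0], [0, 0, 0, 0, 0, 0], [0, 0, 0, 0, 0, 0], [0, 0, -4, 0, 0, 0], [0, 0, -6, 0, 0, 0], [0, 0, -6, 0, 0, 0], [-3, 5, -4, 0, 0, 0], [-3, 3, 0, 0, 0, 0]]], grip=4.4)

```text
clock: 32.15
eef_pos: [0.4904, 0.007, 0.4067]
tcp_rot: [0.001, 1.0, 0.021, 0.002]
ft_force: [0.3, -0.8, -0.4]
grip_width: 0.5
gripper_force: 0.0
```

>>> servo_tool(series=[[[0, 0, 0, 0, 0, 0], [0, 0, 0, 0, 0, 0], [0, 0, 0, 0, 0, 0]]], grip=0)

```text
clock: 32.52
eef_pos: [0.4907, 0.0095, 0.4032]
tcp_rot: [0.001, 1.0, 0.022, -0.001]
ft_force: [-0.1, 0.1, 0.2]
grip_width: 0.197
gripper_force: 0.0
```

```bash
python3 - <<'E'
from h import *
s=st();print(s['clock'],s['eef_pos'].round(4),s['tcp_rot'].round(4),s['joint_pos'].round(2)); c=grab('wrist','w8');t=grab('scene','scene8')
a=cv2.resize(c['image'],(400,300)); b=cv2.resize(t['image'][180:330,180:460],(560,300),interpolation=2)[:,:400]
cv2.imwrite('pics/w8b.png',cv2.convertScaleAbs(np.hstack([a,b]),alpha=1.6))
E
```

```text
32.525 [0.4907 0.0095 0.4032] [ 8.000e-04  9.998e-01  2.230e-02 -1.200e-03] [-0.05  0.18 -0.11  1.98  0.03  0.98 -1.7 ]
```

View pics/w8b.png

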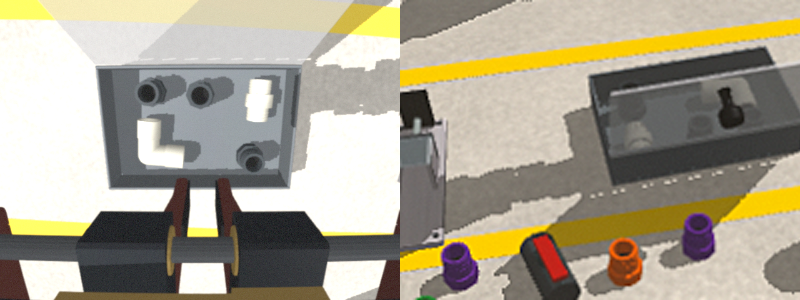

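All five pieces lie in the box: two adaptors at the back, one at the right front, the nipple and the elbow. None touches the rim. I'll go behind the lid now.

>>> servo_tool(series=[[[0, 0, -5.5, 0, 0, 0], [4, 1.4, 0, 0, 0, 0], [4, 1.4, 0, 0, 0, 0], [4, 1.4, 0, 0, 0, 0], [4, 1.4, 0, 0, 0, 0], [4.2, 1.3, 0, 0, 0, 0], [0, 0, 0, 0, 0, 0], [0, 0, 0, 0, 0, 0]]], grip=0)

```text
clock: 33.62
eef_pos: [0.6947, -0.0511, 0.4575]
tcp_rot: [0.001, 1.0, 0.022, -0.002]
ft_force: [-0.7, -0.6, 0.4]
grip_width: 0.004
gripper_force: 0.0
```

>>> servo_tool(series=[[[0, 0, 5, 0, 0, 0], [0, 0, 4.5, 0, 0, 0], [0, 0, 0, 0, 0, 0], [-2, 0, 0, 0, 0, 0], [-2, 0, 0, 0, 0, 0], [-2, 0, 0, 0, 0, 0], [-2, 0, 0, 0, 0, 0], [0, 0, 0, 0, 0, 0]]])

```text
clock: 34.62
eef_pos: [0.6146, -0.0553, 0.3666]
tcp_rot: [0.001, 1.0, 0.021, 0.001]
ft_force: [-0.4, 0.0, 0.5]
grip_width: 0.002
gripper_force: 0.0
```

>>> servo_tool(series=[[[-1.5, 0, 0.6, 0, 0, 0], [-1.5, 0, 0.6, 0, 0, 0], [-1.5, 0, 0.6, 0, 0, 0], [-1.5, 0, 0.6, 0, 0, 0]]])

```text
clock: 35.12
eef_pos: [0.5562, -0.0578, 0.3416]
tcp_rot: [0.001, 1.0, 0.022, 0.001]
ft_force: [1.9, 0.2, 3.3]
grip_width: 0.003
gripper_force: 1.2
```

```bash
python3 - <<'E'
from h import *
c=grab('scene','scene9')
cv2.imwrite('pics/s9b.png',cv2.convertScaleAbs(cv2.resize(c['image'][100:320,180:480],(750,550)),alpha=1.6))
E
```

```text
(no output)
```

View pics/s9b.png

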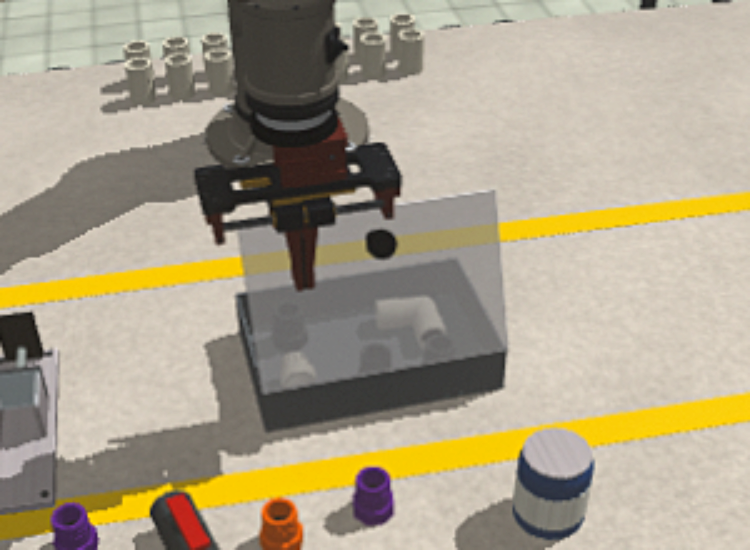

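The lid is at about 60° with the finger behind it and clear of the knob. I'll keep following it down.

>>> servo_tool(series=[[[-1.8, 0, 1.1, 0, 0, 0], [-1.8, 0, 1.1, 0, 0, 0], [-1, 0, 1.05, 0, 0, 0], [-1, 0, 1.05, 0, 0, 0], [-0.6, 0, 1.3, 0, 0, 0], [-0.6, 0, 1.3, 0, 0, 0]]])

```text
clock: 35.92
eef_pos: [0.4867, -0.0611, 0.2699]
tcp_rot: [0.001, 1.0, 0.021, -0.001]
ft_force: [0.6, 0.4, 1.8]
grip_width: 0.008
gripper_force: 0.5
```

>>> servo_tool(series=[[[-0.2, 0, 1, 0, 0, 0], [0, 0, 0.7, 0, 0, 0], [0, 0, 0.5, 0, 0, 0], [0, 0, 0, 0, 0, 0]]])

```text
clock: 36.42
eef_pos: [0.4848, -0.0612, 0.2484]
tcp_rot: [0.001, 1.0, 0.021, -0.001]
ft_force: [-0.0, -1.1, 0.6]
grip_width: 0.004
gripper_force: 0.0
```

>>> servo_tool(series=[[[0, 0, 0.3, 0, 0, 0], [0, 0, 0.2, 0, 0, 0], [0, 0, 0, 0, 0, 0]]])

```text
clock: 36.8
eef_pos: [0.4849, -0.0613, 0.2439]
tcp_rot: [0.001, 1.0, 0.021, -0.001]
ft_force: [-1.0, -0.0, 2.2]
grip_width: 0.007
gripper_force: 0.9
```

>>> servo_tool(series=[[[0, 0, 0.15, 0, 0, 0], [0, 0, 0, 0, 0, 0]]])

```text
clock: 37.05
eef_pos: [0.485, -0.0613, 0.2437]
tcp_rot: [0.001, 1.0, 0.021, -0.001]
ft_force: [-5.7, 0.6, 18.7]
grip_width: 0.004
gripper_force: 9.4
```

>>> servo_tool(series=[[[0, 0, 0.1, 0, 0, 0], [0, 0, 0, 0, 0, 0]]])

```text
clock: 37.3
eef_pos: [0.485, -0.0613, 0.2435]
tcp_rot: [0.001, 1.0, 0.021, -0.001]
ft_force: [-8.5, 1.4, 29.2]
grip_width: 0.005
gripper_force: 15.0
```

The lid is hard against the rim. I'll retreat and check.

>>> servo_tool(series=[[[0, 0, -3, 0, 0, 0], [0, 0, -6, 0, 0, 0], [0, 0, -6, 0, 0, 0], [0, 5, 0, 0, 0, 0], [0, 5, 0, 0, 0, 0], [0, 5, 0, 0, 0, 0], [0, 5, 0, 0, 0, 0], [0, 0, 0, 0, 0, 0]]])

```text
clock: 38.3
eef_pos: [0.4925, -0.265, 0.3914]
tcp_rot: [0.002, 1.0, 0.018, -0.001]
ft_force: [-0.1, -0.3, 0.1]
grip_width: 0.0
gripper_force: 0.0
```

```bash
python3 - <<'E'
from h import *
c=grab('scene','scene10');t=grab('top','top10')
a=cv2.resize(c['image'][170:340,90:470],(800,358)); b=cv2.resize(t['image'][160:320,190:540],(525,240))
b=np.pad(b,((0,0),(0,275),(0,0)))
cv2.imwrite('pics/f.png',cv2.convertScaleAbs(np.vstack([a,b]),alpha=1.6))
E
```

```text
(no output)
```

View pics/f.png

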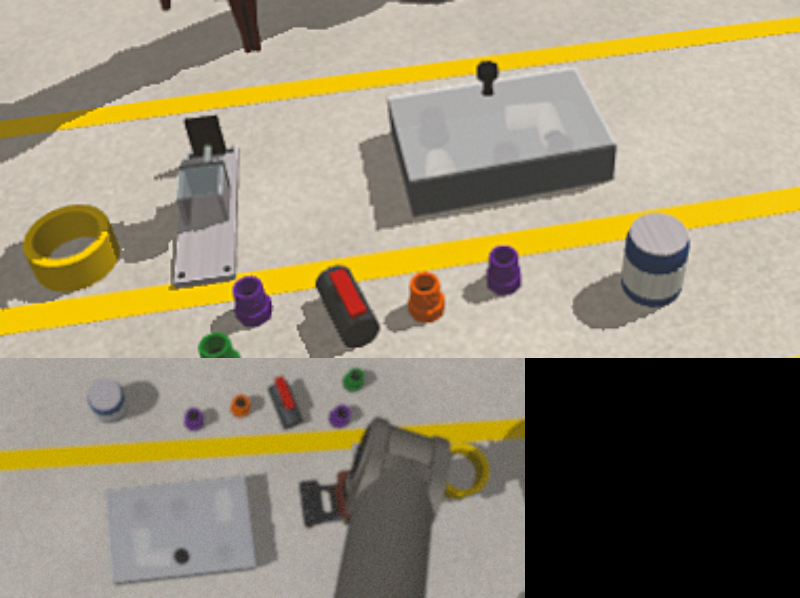

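The lid is flat on the rim with all five pieces under it and no loose part left on the bench. The gauge is empty with its tab out, and the bystanders stand where they were.

```bash
python3 -c "
from h import *
print(sign_off())"
```

```text
the job is handed in; nothing more can be done
None
```

I ejected the nipple and the slide sprang back, packed the nipple, the one elbow present and all three adaptors below the rim, shut the lid fully, and handed the job in at about 38 s with the tin, tape roll and ball valve left in place.

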